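# Clear the beam port and hold the shutter half open

### The job

The port of the light-source housing is blocked by a beam stop hanging on two hooks: lift the beam stop up off the hooks and stand it upright in the slotted stand. Then slide the sprung shutter to half travel, with the pointer of its grip at the middle mark, never going beyond three quarters, and keep holding it there: the program finishes while the gripper still holds the shutter half open against its spring. Leave the shutter closed until the beam stop is in the stand, and do not push the other things about.

Things in the scene. Friction and masses are not known exactly. Their poses are not given: they have to be found in the camera images.
- port (a point): centre of the light port, a 70 x 50 mm window in the front face of the light-source housing: a fixed grey box 120 mm deep (x), 200 mm wide (y), 110 mm high. Axes: x into the housing, y to the left along the face (the way the shutter opens), z up. It is 60 mm above the worktop; the face runs 70 mm from it to -y and 130 mm to +y
- hooks (a point): midway between two upturned steel hooks on the front face, where the middle of the beam stop's cross-bar rests; 18 mm before the face, 98 mm above the worktop; axes as port. Hooks 98 mm apart along y; their ends reach 12 mm above and 17 mm in front (-x) of this point, so the beam stop must rise at least 20 mm before it can leave towards -x
- stop_tab (a point): grip point in the black upright tab on top of the beam stop. Tab 26 mm wide (y), 10 mm thick (x), 52 mm high; the point is 15 mm below the tab's top, 37 mm above the cross-bar's axis, 108 mm above the plate's lower edge. Axes: z up, x through the plate. Hanging, it is 135 mm above the worktop; the shutter's grip stands 78 mm behind it. Grip across the 26 mm width
- stop_foot (a point): middle of the lower edge of the beam stop's plate, 108 mm below stop_tab; same axes
- beam_stop: the beam stop (loose, about 0.15 kg): an aluminium plate 84 mm wide (y), 66 mm high, 6 mm thick (x), under a steel cross-bar along y 124 mm long and 8 mm thick with 16 mm discs near its ends, black tab on top; 123 mm high in all; origin as stop_foot
- stand_slot (a point): centre of the slot's floor in the fixed stand, 8 mm above the worktop. Slot along y, 120 mm long, 16 mm wide (x) between aluminium walls that flare, from 37 mm above the worktop, to a mouth over 30 mm wide at 53 mm. Grey foot 70 (x) x 132 mm (y). The plate of the beam stop goes in, lower edge on the floor, either way round
- shutter_grip (a point): grip point in the shutter's black block, 24 (x) x 16 (y) x 40 mm high, top 156 mm above the worktop; the point is 138 mm above the worktop, 28 mm above the housing's top, 60 mm behind its front face. The block slides along its +y (left) in a slot in the top. On the robot's side of the slot are black marks: closed, half (the longest), open; a small steel pointer on the block
- shutter (a joint): travel of the shutter in m: 0 closed, 0.035 half, 0.070 fully open; grows as the grip moves along its +y. A spring drives it shut: about 3 N when closed, rising 1.5 N per 10 mm to about 8 N at half and 13.5 N fully open; it snaps shut if let go
- code_reader: black reader head 37 x 62 x 30 mm lying on the worktop, loose, a bystander; origin at the centre of its underside
- lidded_box: closed white lidded box 93 x 100 x 46 mm, loose, a bystander; origin at the centre of its underside
- shallow_tray: shallow white tray 70 x 168 x 22 mm, loose, a bystander; origin at the centre of its underside
There are look-alikes about, which are no part of the job. Several things have the shape of the beam_stop; the one meant has the colours described above. What is shaped like the part that bears stand_slot but blue is not meant.

How it is judged:
By the outcome, as a careful person would: the job done as asked, in the order asked, and still so for the second after the job is handed in, while the arm keeps its last pose, push and grip.
It also fails if it takes over 51 s, if anything falls off the work surface, if the arm or the gripper's body presses on something with over 40 N, if the wrist force passes 120 N, or if a joint passes its speed limit or range.

### The arm

A 7-joint arm with a two-finger parallel gripper is mounted at the origin on a cart in front of the work surface, level with it; the furniture and walls round the work are solid. World frame = base frame: x ahead of the robot, y to its left, z up, the work surface at z = 0. Lengths are in mm, angles in rad, forces in N, time in s.
With the tool pointing down it reaches from about 425 to 950 mm from the base axis. Payload 16.7 kg.
Tool frame: the origin (TCP) lies between the finger pads; the fingertips stand 22 mm ahead of it and the grasp point (between the pads) lies 3 mm ahead of it; z points along the fingers, y is the direction in which the jaws open and shut (so a half turn about z gives the same grasp; the last joint's range is limited). The gripper opens to 94 mm and grips with 3 to 60 N. Pads are 16 mm wide; open, the fingers measure 119 mm over their backs; the gripper's body (75 mm by 177 mm) begins 78 mm behind the grasp point.
Start: joints at [-1.254, 0.426, 0.074, 1.606, -0.034, 1.111, -0.067], TCP at [303.769, 602.744, 227.467] pointing down, gripper open.
Joint ranges: [-2.85, 2.85], [-0.5, 2.14], [-1.23, 1.37], [0.21, 2.46], [-1.02, 4.16], [0.16, 2.05], [-2.73, 2.73]. Speed limits (rad/s): [1.89, 1.89, 2.39, 2.39, 3.01, 3.01, 3.01].

### API

Orientations are given as [roll, pitch, yaw] about the fixed x, y, z axes, in that order (R = Rz(yaw) Ry(pitch) Rx(roll)).
In Python, from workcell import bot, cams, ticket gives the robot as it stands.
- The arm moves only by the tool arm_command, never from a script. Its argument "targets" is one flat list of numbers, 5 for each row, row after row: the closure, from 0 (fully open) to 1 (shut), then the shift along the tool's x, y, z in mm, then the turn about the tool's z in degrees. In form: [claw, tx, ty, tz, turn, claw, tx, ty, tz, turn, ...]. A call has 1 to 5 rows; each row shifts and turns the commanded pose from where the row before left it, along the tool's axes as they then stand; what a row does not reach is not made up. A row lasts 1/10 s, in which the tool goes at most 50 mm and 8.59 degrees, less where a joint would pass 70% of its speed; a pose out of reach is approached as far as the arm can. A call with a gripper value outside its range is refused whole. The fingers move at their own pace and stop on an object; "force" is the grip in N (left out, the last holds). Time passes only in rows, so rows that do not move let the fingers close. It gives the time, the measured TCP pose, the force and the opening at its end, in the units of the state.
- bot.state(): the state, without advancing time (a new reading comes with each control period).
- cams.read_camera(name): name is "scene" or "top" or "wrist"; returns (picture, depth): 384x512x3 uint8, red, green, blue; 384x512 float32, mm along the optical axis (not along the pixel's ray), 0 where there is no reading.
- cams.camera_info(name): a dict with "fx", "fy", "cx", "cy" (pixels), "eye" and "rotation" of the camera in the world. Camera axes: x right, y up, looking along -z (the intrinsics and any distortion apply to the point x, -y, -z); pixel columns grow to the right and rows downward; lengths in mm; the calibration is good to about 2 mm. A picture is of the moment at which its call begins: read the wrist's pose just before it. camera_info takes no time and is no camera call; for the wrist camera it gives the pose at the moment of the call.
- ticket.job_done(): hands the job in, once; it reports no verdict.
The state is a dict: "time_s": time; "qpos": joint angles; "qvel": joint speeds; "effort": joint torques, N m; "tcp_pos": TCP position; "orientation": TCP orientation; "ft_force": force on the tool from outside, world axes, zero at the start; "wrist_torque": the same for the moment, N m; "gripper_width": opening from 0.0 (shut) to 1.0 (fully open).
Only numpy, scipy, OpenCV 4.12 (cv2) and the standard library are available. Lean on these libraries where they do the work, as an engineer would, in place of code of your own. Each camera call takes 0.05 s, during which the arm holds its last target.

## Working session

There is one attempt and no reset: what is moved stays moved. The work goes in short steps, Python scripts to look and compute and a tool call to move; the robot and the scene stay as the last step left them, time stands still between calls to the robot, and variables do not carry over. Pictures are saved under pics/ and viewed, and the job is handed in when it is done.

Besides the shell and the picture viewer there is one more tool, called as name(argument=value, ...), one argument or row to a line, values as JSON. arm_command: Moves the arm, as the interface text tells. Its arguments: {"type":"object","properties":{"targets":{"type":"array"},"force":{"type":"number"}},"required":["targets"]}

```bash
mkdir -p pics; ls; cat > h.py <<'E'
import numpy as np, cv2
from workcell import bot, cams, ticket
def info(n):
    return cams.camera_info(n)
def snap(n,fn=None):
    i=cams.camera_info(n); p,d=cams.read_camera(n)
    if fn: cv2.imwrite('pics/'+fn, p[:,:,::-1])
    np.savez('last_%s.npz'%n,p=p,d=d,i=np.array([i],dtype=object))
    return p,d,i
def load(n):
    z=np.load('last_%s.npz'%n,allow_pickle=True); return z['p'],z['d'],z['i'][0]
def cloud(d,i):
    v,u=np.mgrid[0:d.shape[0],0:d.shape[1]]
    x=(u-i['cx'])/i['fx']*d; y=(v-i['cy'])/i['fy']*d
    c=np.stack([x,-y,-d],-1)
    return c@np.array(i['rotation']).T+np.array(i['eye'])
def ray(i,u,v):
    c=np.array([(u-i['cx'])/i['fx'],-(v-i['cy'])/i['fy'],-1.])
    return np.array(i['eye']),np.array(i['rotation'])@c
def onz(i,u,v,z):
    e,r=ray(i,u,v); return e+r*(z-e[2])/r[2]
E
python3 - <<'E'
from h import *
for n in ['scene','top','wrist']:
    p,d,i=snap(n,n+'0.png'); print(n,i)
print(bot.state())
E
```

```text
pics
scene {'fx': 459.7138782789941, 'fy': 459.7138782789941, 'cx': 256.5523671450688, 'cy': 185.86038219457873, 'eye': array([-594.4699168 , -632.31795663,  834.26398894]), 'rotation': array([ 1.10332025, -0.02146506, -0.93282517])}
top {'fx': 394.7640537028585, 'fy': 394.7640537028585, 'cx': 259.9510994807949, 'cy': 187.6809761185925, 'eye': array([ 333.78951433,  224.48086271, 1242.03698003]), 'rotation': array([ 0.18906428, -0.01167757, -1.56117526])}
wrist {'fx': 274.26244934379145, 'fy': 274.26244934379145, 'cx': 254.20428134394118, 'cy': 188.60157851855436, 'eye': array([239.92783421, 634.92397798, 384.61658862]), 'rotation': array([-0.24822492,  0.00134423,  1.10410911])}
{'time_s': 0.15, 'qpos': array([-1.25352526,  0.42658375,  0.07385219,  1.60645053, -0.03407723,
        1.11078694, -0.06710646]), 'qvel': array([-9.25144496e-05, -2.15637911e-03,  1.83866737e-03, -2.48673226e-03,
        7.96570084e-04,  1.60037850e-04, -1.79224185e-03]), 'effort': array([ 4.05277155e-03, -9.36269474e+01,  3.66913900e+00, -4.54430830e+01,
       -4.88080317e-02,  1.80290197e-02,  3.00292663e-05]), 'tcp_pos': array([303.63663621, 602.502121  , 226.94359227]), 'orientation': array([-3.14062619e+00,  8.02819028e-05,  2.67479722e+00]), 'ft_force': array([-0.03354191, -0.48029823,  0.3986681 ]), 'wrist_torque': array([ 0.00811705, -0.02442063, -0.01916298]), 'gripper_width': 1.000663322007506}
```

```bash
sed -i 's/^def info.*/from scipy.spatial.transform import Rotation as Ro\ndef info(n):/; s/i=cams.camera_info(n); p,d/i=dict(cams.camera_info(n)); i["rotation"]=Ro.from_euler("xyz",i["rotation"]).as_matrix(); p,d/' h.py
python3 - <<'E'
from h import *
import cv2
for n in ['scene','top']:
    p,d,i=snap(n); cv2.imwrite('pics/%s1.png'%n,cv2.resize(p[:,:,::-1],(800,600),interpolation=cv2.INTER_CUBIC))
    C=cloud(d,i); print(n, C[::48,::64].round(0).tolist()[4][:4], (d==0).mean())
E
```

```text
scene [[16.0, 898.0, 84.0], [246.0, 903.0, -11.0], [390.0, 697.0, -2.0], [5.0, -34.0, 394.0]] 0.003962198893229167
top [[513.0, 904.0, 203.0], [551.0, 837.0, -3.0], [552.0, 632.0, 2.0], [556.0, 430.0, -4.0]] 0.0039520263671875
```

View pics/scene1.png

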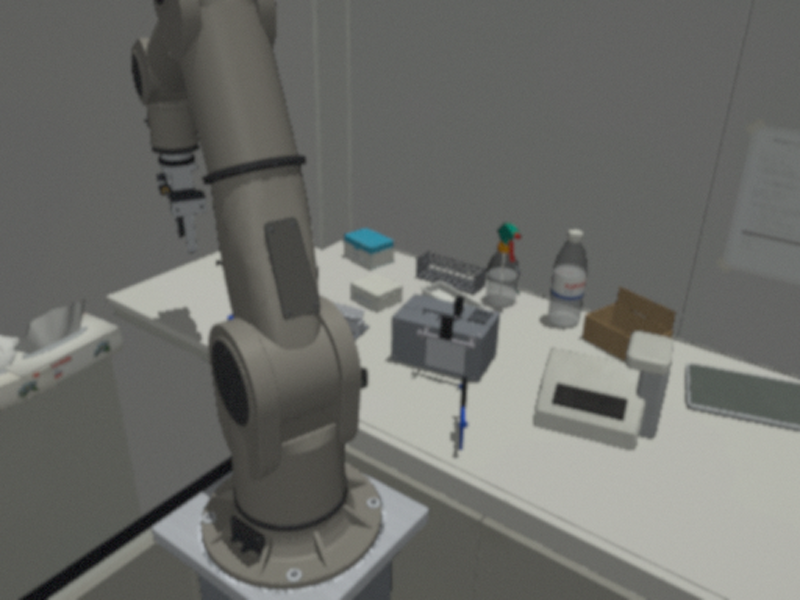

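View pics/top1.png

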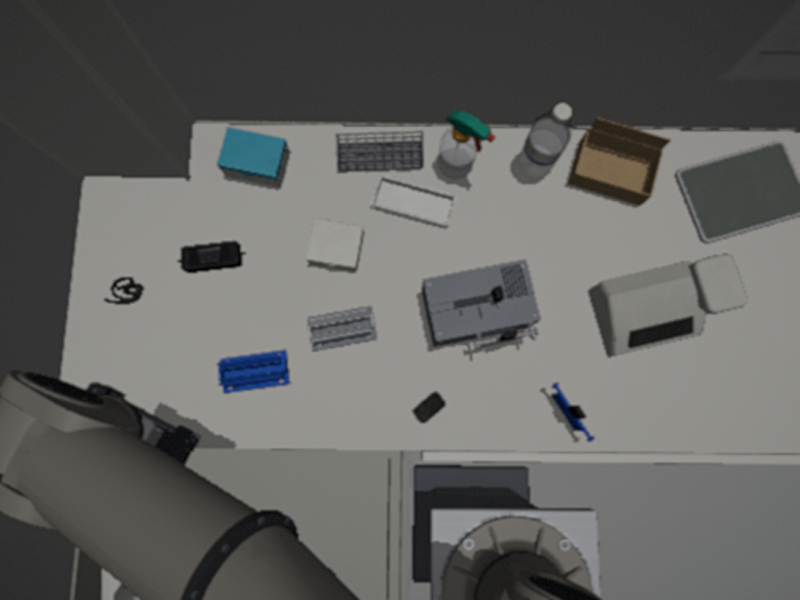

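View pics/wrist0.png

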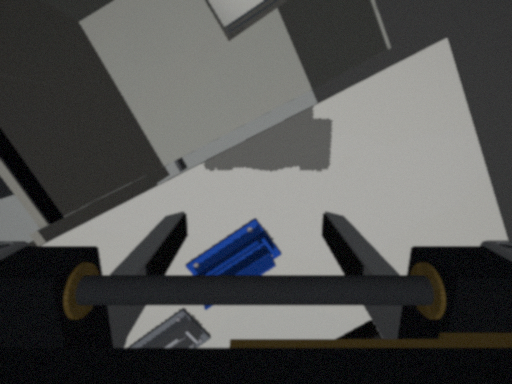

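```bash
python3 - <<'E'
from h import *
p,d,i=load('top'); C=cloud(d,i)
a=cv2.resize(p[160:240,260:355,::-1],None,fx=6,fy=6,interpolation=cv2.INTER_CUBIC)
cv2.imwrite('pics/top_h.png',np.clip(a*1.6,0,255).astype(np.uint8))
a=cv2.resize(p[180:240,185:250,::-1],None,fx=8,fy=8,interpolation=cv2.INTER_CUBIC)
cv2.imwrite('pics/top_s.png',np.clip(a*1.0,0,255).astype(np.uint8))
p,d,i=load('scene')
a=cv2.resize(p[175:260,240:330,::-1],None,fx=7,fy=7,interpolation=cv2.INTER_CUBIC)
cv2.imwrite('pics/sc_h.png',np.clip(a*1.6,0,255).astype(np.uint8))
E
```

```text
(no output)
```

View pics/top_h.png

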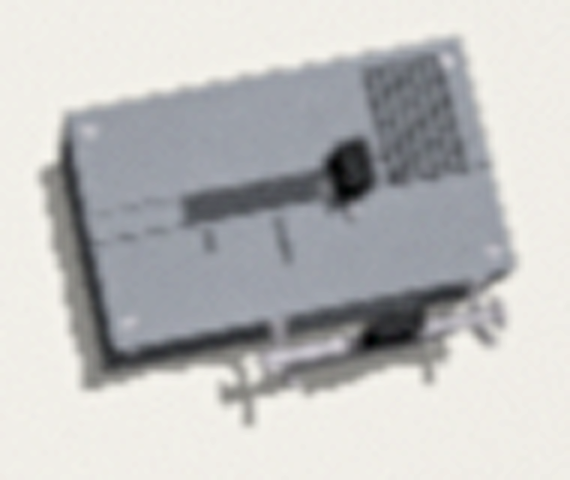

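View pics/top_s.png

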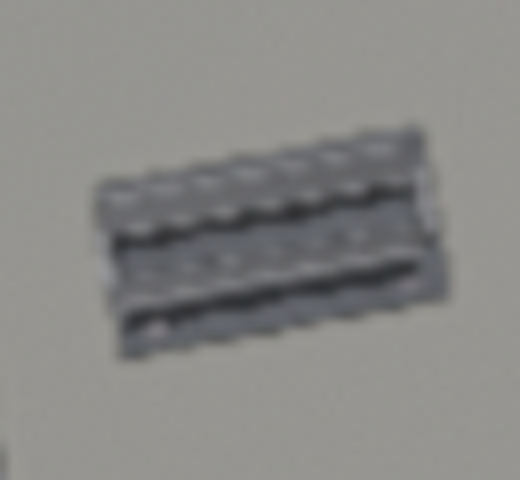

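View pics/sc_h.png

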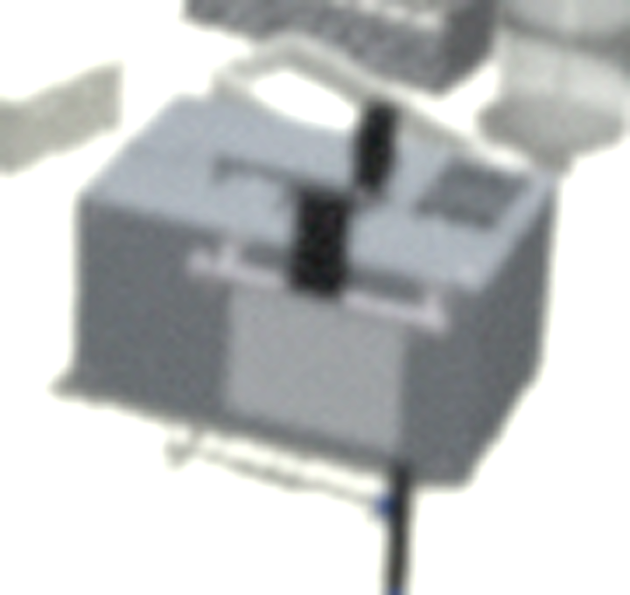

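```bash
python3 - <<'E'
from h import *
p,d,i=load('top'); C=cloud(d,i)
v,u=np.mgrid[0:384,0:512]
# corners of top face by color: bluish gray region
hsv=cv2.cvtColor(p,cv2.COLOR_RGB2HSV)
reg=(u>262)&(u<352)&(v>162)&(v<236)
m=reg&(C[...,2]>98)&(C[...,2]<122)
m=cv2.morphologyEx(m.astype(np.uint8),cv2.MORPH_OPEN,np.ones((5,5)))
n,l,s,c=cv2.connectedComponentsWithStats(m); k=1+s[1:,4].argmax(); m=l==k
print('z med',np.median(C[m][:,2]),s[k])
vv,uu=np.nonzero(m)
P=np.array([onz(i,a,b,110) for a,b in zip(uu,vv)])[:,:2].astype(np.float32)
r=cv2.minAreaRect(P); print(r, cv2.boxPoints(r))
# black things
g=p.max(2)
mb=(reg&(g<45)); n,l,s,c=cv2.connectedComponentsWithStats(mb.astype(np.uint8))
for k in range(1,n):
    if s[k,4]>8: print(s[k],c[k], onz(i,*c[k],156)[:2],onz(i,*c[k],150)[:2], np.median(C[l==k][:,2]))
# stand
reg=(u>190)&(u<245)&(v>190)&(v<230)
print('table gray',p[185,190],p[215,220])
m=reg&(p[...,0].astype(int)<125)
m=cv2.morphologyEx(m.astype(np.uint8),cv2.MORPH_CLOSE,np.ones((5,5)))
n,l,s,c=cv2.connectedComponentsWithStats(m); k=1+s[1:,4].argmax(); print(s[k],c[k])
vv,uu=np.nonzero(l==k)
for z in (0,8,25,53):
    P=np.array([onz(i,a,b,z) for a,b in zip(uu,vv)])[:,:2].astype(np.float32); print(z,cv2.minAreaRect(P))
m=reg&(C[...,2]>40); P=C[m]; print(len(P),P.mean(0),np.percentile(P[:,2],[5,50,95]),cv2.minAreaRect(P[:,:2].astype(np.float32)))
E
```

```text
z med 110.35546244632565 [ 271  167   74   51 2596]
((540.4810791015625, 74.9522705078125), (121.97586059570312, 201.0484161376953), 12.236352920532227) [[459.5731   160.26665 ]
 [502.1843   -36.214275]
 [621.38904  -10.362106]
 [578.77783  186.11882 ]]
[314 184   8  10  56] [317.75       188.19642857] [542.1791447   51.63536467] [543.33042942  50.68044968] 154.8913162338747
[271 186   2  10  11] [271.45454545 190.54545455] [533.94986475 181.52955336] [535.05568538 181.29226139] 77.88423398309556
[273 197  31  24  69] [285.2173913  214.04347826] [468.26770342 143.14759491] [469.01065154 142.69825514] 58.568559629143465
[320 208  17  11  66] [326.42424242 213.36363636] [471.42669384  28.82063418] [472.18709436  27.73967525] 140.16595484327536
table gray [149 148 144] [85 86 89]
[197 196  44  29 945] [218.32169312 209.81375661]
0 ((499.0615234375, 343.30364990234375), (72.62641906738281, 133.48330688476562), 10.839410781860352)
8 ((497.9970397949219, 342.53826904296875), (72.1586685180664, 132.62356567382812), 10.839376449584961)
25 ((495.7349548339844, 340.91192626953125), (71.16456604003906, 130.79652404785156), 10.839363098144531)
53 ((492.0091552734375, 338.23321533203125), (69.52729797363281, 127.7873306274414), 10.839421272277832)
331 [496.5672296  340.58019633  77.49343734] [41.0713552  49.2344416  56.24984698] ((420.171630859375, 316.5801086425781), (221.685546875, 120.96317291259766), 18.21550941467285)
```

arm_command(
  targets=[0.4,0,0,-20,-7.8,0.4,0,0,-20,-7.8,0.4,0,0,-20,-7.8,0.4,0,0,-20,-7.8,0.4,0,0,-20,-7.8],
  force=20,
)

```text
time_s: 0.75
tcp_pos: [303.7, 602.6, 328.2]
orientation: [-3.141, -0.0, -2.922]
ft_force: [-0.3, -0.0, -0.1]
gripper_width: 0.621
```

```bash
cat >> h.py <<'E'
def goal(x,y,z,yawdeg,s=None):
    "print remaining shift in tool axes for world TCP goal (turn applied separately)"
    s=s or bot.state(); R=Ro.from_euler('xyz',s['orientation']).as_matrix()
    d=np.array([x,y,z])-s['tcp_pos']; t=R.T@d
    yaw=np.degrees(s['orientation'][2]); turn=-((yawdeg-yaw+180)%360-180)
    print('t',round(s['time_s'],2),'tcp',s['tcp_pos'].round(1),'rpy',np.degrees(s['orientation']).round(2),'shift',t.round(1),'turn',round(turn,2),'F',s['ft_force'].round(1),'w',round(s['gripper_width'],3))
E
python3 - <<'E'
from h import *
goal(470.6,29.1,300,192.2); print(bot.state()['qpos'].round(2))
E
```

```text
t 0.75 tcp [303.7 602.6 328.2] rpy [-1.7999e+02 -1.0000e-02 -1.6743e+02] shift [ -38.  -596.1   28.3] turn 0.37 F [-0.3 -0.  -0.1] w 0.621
[-1.16  0.36 -0.05  1.48  0.02  1.3   0.58]
```

arm_command(
  targets=[0.4,0,-40,0,0,0.4,0,-40,0,0,0.4,-3,-40,0,0,0.4,-3,-40,0,0,0.4,-3,-40,0,0],
)

```text
time_s: 1.25
tcp_pos: [355.2, 407.5, 327.4]
orientation: [3.142, -0.0, -2.928]
ft_force: [0.4, -0.5, -0.2]
gripper_width: 0.599
```

arm_command(
  targets=[0.4,-3,-40,0,0,0.4,-3,-40,0,0,0.4,-3,-40,0,0,0.4,-3,-40,0,0,0.4,-3,-40,0,0],
)

```text
time_s: 1.75
tcp_pos: [412.2, 215.3, 327.6]
orientation: [3.141, 0.0, -2.928]
ft_force: [1.7, -0.2, 0.1]
gripper_width: 0.597
```

```bash
python3 - <<'E'
from h import *
goal(470.6,29.1,300,192.2); print(bot.state()['qpos'].round(2))
snap('wrist','w1.png')
E
```

```text
t 1.75 tcp [412.2 215.3 327.6] rpy [ 1.7998e+02  1.0000e-02 -1.6775e+02] shift [ -17.5 -194.3   27.5] turn 0.05 F [ 1.7 -0.2  0.1] w 0.597
[-0.79 -0.02  0.16  1.93  0.    1.22  1.16]
```

View pics/w1.png

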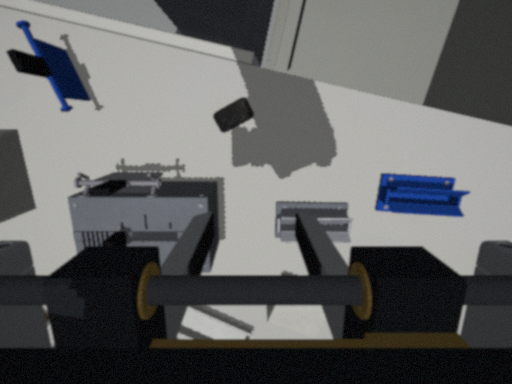

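arm_command(
  targets=[0.4,-3,-40,0,0,0.4,-3,-40,0,0,0.4,-3,-40,0,0,0.4,-3,-40,10,0,0.4,-3,-30,10,0],
)

```text
time_s: 2.3
tcp_pos: [467.4, 32.0, 307.6]
orientation: [3.141, 0.001, -2.929]
ft_force: [0.6, 1.5, -0.0]
gripper_width: 0.599
```

```bash
python3 - <<'E'
from h import *
p,d,i=snap('wrist','w2.png')
goal(470.6,29.1,300,192.2); print(bot.state()['qpos'].round(2))
E
```

```text
t 2.35 tcp [467.8  28.1 306.1] rpy [-1.7994e+02 -3.0000e-02 -1.6804e+02] shift [-3.   0.4  6.1] turn -0.24 F [-0.4 -5.3 -2.1] w 0.596
[-0.58 -0.    0.39  1.97  0.    1.18  1.58]
```

View pics/w2.png

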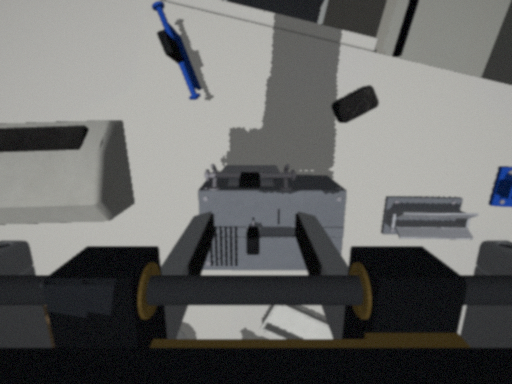

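```bash
python3 - <<'E'
from h import *
p,d,i=load('wrist')
a=cv2.resize(p[155:265,190:350,::-1],None,fx=5,fy=5,interpolation=cv2.INTER_CUBIC)
cv2.imwrite('pics/w2h.png',np.clip(a*1.5,0,255).astype(np.uint8))
a=cv2.resize(p[185:250,370:490,::-1],None,fx=6,fy=6,interpolation=cv2.INTER_CUBIC)
cv2.imwrite('pics/w2s.png',a)
E
```

```text
(no output)
```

View pics/w2h.png

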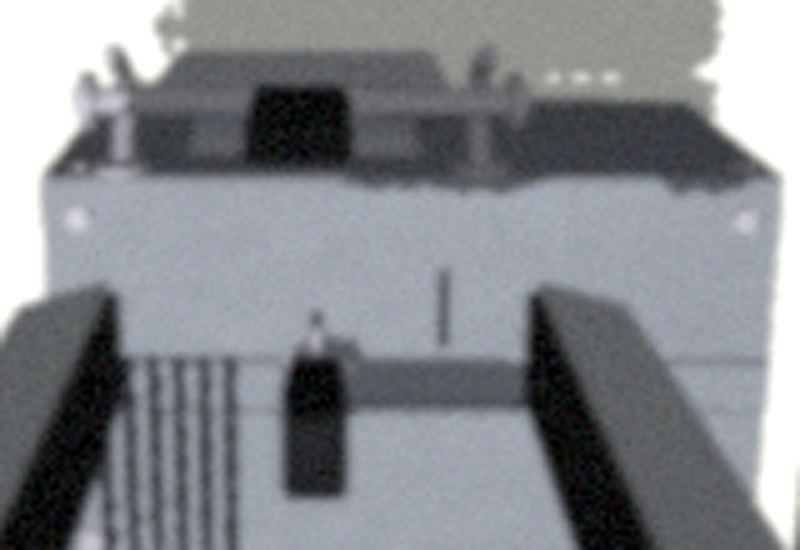

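View pics/w2s.png

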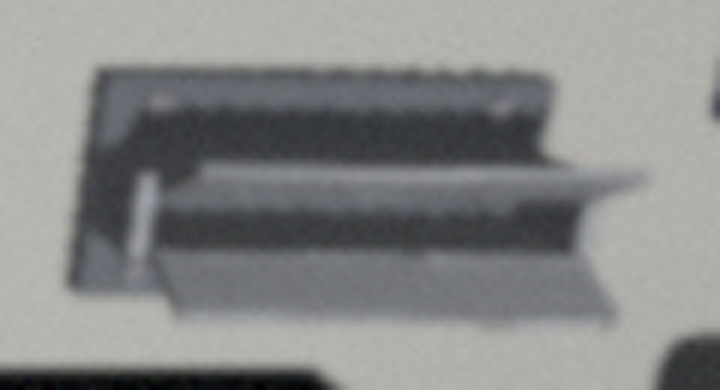

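```bash
python3 - <<'E'
from h import *
p,d,i=load('wrist')
O=np.array([488.2,32.9]); 
def loc(P,O=O,a=12.2):
    c,s=np.cos(np.radians(a)),np.sin(np.radians(a)); D=P[:2]-O; return np.round([c*D[0]+s*D[1],-s*D[0]+c*D[1]],1)
f=lambda u,v,cu,cv,k:(cu+(u+.5)/k-.5,cv+(v+.5)/k-.5)
def h(u,v,z,n): 
    P=onz(i,*f(u,v,190,155,5),z); print(n,P.round(1),loc(P))
h(300,165,150,'tab top back'); h(300,135,150,'tab top front?')
h(345,177,110,'front edge y'); h(45,177,110,'corner R'); h(778,177,110,'corner L')
h(315,410,156,'sh front');h(315,493,156,'sh back')
h(443,310,110,'half mark'); h(317,335,110,'pointer')
for (u,v,z) in [(100,70,8),(550,75,8),(72,290,8),(350,170,53),(390,320,53),(135,270,8)]:
    P=onz(i,*f(u,v,370,185,6),z); print((u,v),P.round(1),loc(P,np.array([498,342.6]),10.8))
E
```

```text
tab top back [475.9  28.7 150. ] [-13.   -1.5]
tab top front? [468.7  27.1 150. ] [-20.2  -1.5]
front edge y [486.5  42.5 110. ] [0.4 9.8]
corner R [503.5 -36.  110. ] [  0.3 -70.6]
corner L [462.  155.8 110. ] [  0.4 125.6]
sh front [533.8  44.7 156. ] [47.1  1.9]
sh back [555.5  49.4 156. ] [69.2  1.9]
half mark [517.7  76.9 110. ] [38.1 36.8]
pointer [532.1  44.6 110. ] [45.4  2.2]
(100, 70) [476.3 268.2   8. ] [-35.3 -69. ]
(550, 75) [450.3 395.7   8. ] [-36.9  61.1]
(72, 290) [543.2 282.3   8. ] [ 33.1 -67.7]
(350, 170) [480.8 317.1  53. ] [-21.7 -21.8]
(390, 320) [519.  343.2  53. ] [20.7 -3.3]
(135, 270) [533.1 298.6   8. ] [ 26.2 -49.8]
```

arm_command(
  targets=[0.4,-3,0,25,0,0.4,0,0,25,0,0.4,0,0,25,0,0.4,0,0,25,0,0.4,0,0,25,0],
)

```text
time_s: 2.85
tcp_pos: [469.9, 35.2, 181.6]
orientation: [3.142, 0.0, -2.928]
ft_force: [0.1, 0.4, 0.2]
gripper_width: 0.599
```

```bash
python3 - <<'E'
from h import *
p,d,i=snap('wrist','w3.png')
goal(470.6,29.1,141,192.2)
E
```

```text
t 2.9 tcp [468.2  35.  178.3] rpy [-179.97   -0.23 -167.72] shift [-1.3 -6.3 37.3] turn 0.08 F [-2.4 -0.5 -5.3] w 0.604
```

View pics/w3.png

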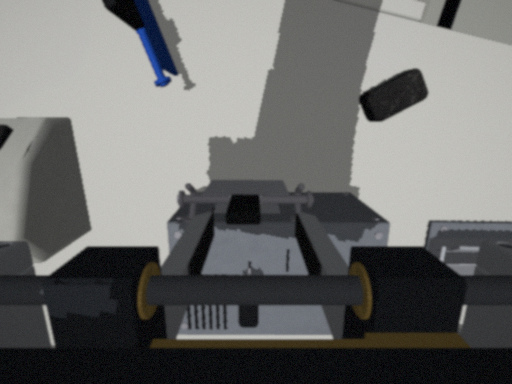

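arm_command(
  targets=[0.4,-1,-3,10,0,0.4,0,-3,10,0,0.4,0,0,10,0,0.4,0,0,0,0],
)

```text
time_s: 3.3
tcp_pos: [471.9, 29.3, 151.7]
orientation: [-3.141, -0.001, -2.928]
ft_force: [-0.0, -0.3, 0.5]
gripper_width: 0.602
```

```bash
python3 - <<'E'
from h import *
p,d,i=snap('wrist','w4.png')
goal(470.6,29.1,141,192.2)
E
```

```text
t 3.35 tcp [472.1  29.4 152.3] rpy [-1.7999e+02 -4.0000e-02 -1.6776e+02] shift [ 1.5  0.1 11.3] turn 0.04 F [ 0.2  0.5 -0.9] w 0.599
```

View pics/w4.png

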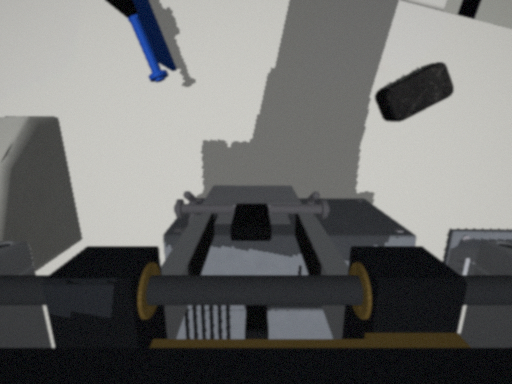

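arm_command(
  targets=[0.4,1,0,6,0,0.4,0,0,5,0,0.4,0,0,0,0,1,0,0,0,0,1,0,0,0,0],
  force=25,
)

```text
time_s: 3.85
tcp_pos: [471.4, 29.2, 141.6]
orientation: [3.142, 0.0, -2.928]
ft_force: [-0.1, -0.7, -0.5]
gripper_width: 0.467
```

arm_command(
  targets=[1,0,0,0,0,1,0,0,0,0,1,0,0,0,0,1,0,0,0,0],
  force=25,
)

```text
time_s: 4.25
tcp_pos: [471.4, 29.3, 141.6]
orientation: [3.142, 0.0, -2.928]
ft_force: [0.5, -1.0, 0.3]
gripper_width: 0.275
```

```bash
python3 - <<'E'
from h import *
p,d,i=snap('wrist','w5.png')
goal(470.6,29.1,141,192.2)
E
```

```text
t 4.3 tcp [471.3  29.3 141.6] rpy [ 1.8000e+02  1.0000e-02 -1.6775e+02] shift [0.8 0.  0.6] turn 0.05 F [0.3 0.3 2. ] w 0.273
```

View pics/w5.png

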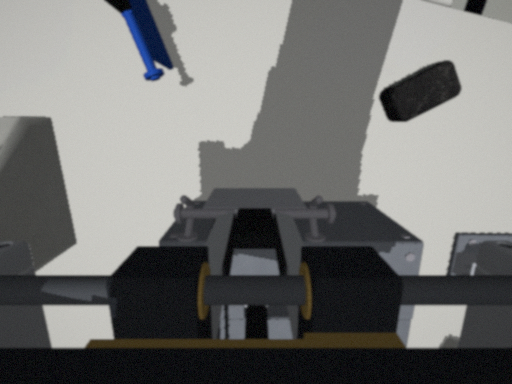

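arm_command(
  targets=[1,0,0,-6,0,1,0,0,-8,0,1,0,0,-10,0,1,0,0,-10,0,1,0,0,-8,0],
  force=35,
)

```text
time_s: 4.8
tcp_pos: [471.5, 29.3, 184.7]
orientation: [3.141, 0.001, -2.928]
ft_force: [-0.3, -0.5, -1.7]
gripper_width: 0.273
```

```bash
python3 - <<'E'
from h import *
p,d,i=snap('wrist','w6.png')
p,d,i=snap('scene'); cv2.imwrite('pics/s6.png',cv2.resize(p[150:270,220:350,::-1],None,fx=5,fy=5,interpolation=cv2.INTER_CUBIC))
goal(470.6,29.1,183,192.2)
E
```

```text
t 4.9 tcp [471.9  29.4 184.8] rpy [ 1.7998e+02  1.2000e-01 -1.6775e+02] shift [1.4 0.  1.8] turn 0.05 F [ 1.2  0.8 -1.5] w 0.275
```

View pics/w6.png

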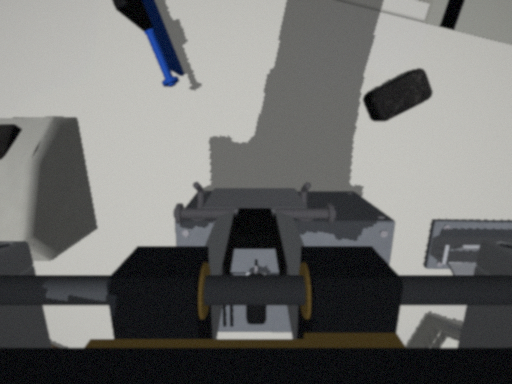

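View pics/s6.png

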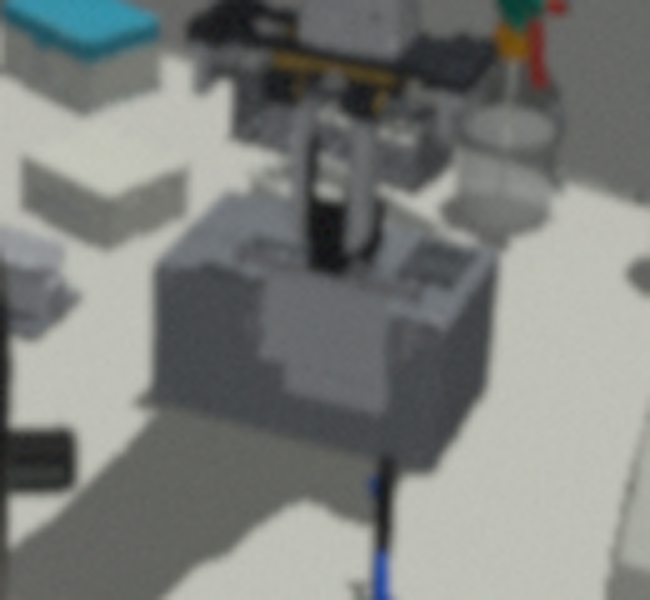

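arm_command(
  targets=[1,8,0,-10,0,1,12,0,-10,0,1,12,0,-15,0,1,8,0,-15,0,1,0,0,-10,0],
)

```text
time_s: 5.4
tcp_pos: [431.2, 20.3, 244.6]
orientation: [3.141, 0.0, -2.928]
ft_force: [0.8, 0.6, -1.5]
gripper_width: 0.27
```

```bash
python3 - <<'E'
from h import *
goal(497.5,342.5,245,190.8)
E
```

```text
t 5.4 tcp [431.2  20.3 244.6] rpy [ 1.7998e+02  2.0000e-02 -1.6776e+02] shift [-1.331e+02  3.008e+02 -3.000e-01] turn 1.44 F [ 0.8  0.6 -1.5] w 0.27
```

arm_command(
  targets=[1,0,10,0,0,1,0,20,0,0,1,0,30,0,0,1,0,30,0,0,1,0,30,0,0],
)

```text
time_s: 5.9
tcp_pos: [406.0, 139.8, 242.8]
orientation: [-3.141, -0.001, -2.928]
ft_force: [0.6, 1.1, -1.5]
gripper_width: 0.278
```

arm_command(
  targets=[1,-10,30,0,0,1,-20,30,0,0,1,-25,30,0,0,1,-25,30,0,0.5,1,-25,25,0,0.5],
)

```text
time_s: 6.4
tcp_pos: [478.5, 304.7, 242.2]
orientation: [-3.141, -0.001, -2.944]
ft_force: [1.1, -0.7, -0.8]
gripper_width: 0.276
```

arm_command(
  targets=[1,-18,20,0,0.5,1,-10,10,0,0,1,0,5,0,0,1,0,0,0,0],
)

```text
time_s: 6.8
tcp_pos: [498.8, 341.6, 242.7]
orientation: [-3.141, -0.001, -2.953]
ft_force: [0.2, -0.2, -0.4]
gripper_width: 0.275
```

```bash
python3 - <<'E'
from h import *
p,d,i=snap('wrist','w7.png')
p,d,i=snap('top'); cv2.imwrite('pics/t7.png',cv2.resize(p[150:260,160:290,::-1],None,fx=5,fy=5,interpolation=cv2.INTER_CUBIC))
p,d,i=snap('scene'); cv2.imwrite('pics/s7.png',p[:,:,::-1])
goal(497.5,342.5,245,190.8);goal(497.5,342.5,245,190.8)
E
```

```text
t 6.95 tcp [499.3 340.6 243.6] rpy [-180.     -0.   -169.29] shift [ 1.4  2.2 -1.4] turn -0.09 F [ 0.5 -0.4 -1. ] w 0.269
t 6.95 tcp [499.3 340.6 243.6] rpy [-180.     -0.   -169.29] shift [ 1.4  2.2 -1.4] turn -0.09 F [ 0.5 -0.4 -1. ] w 0.269
```

View pics/w7.png

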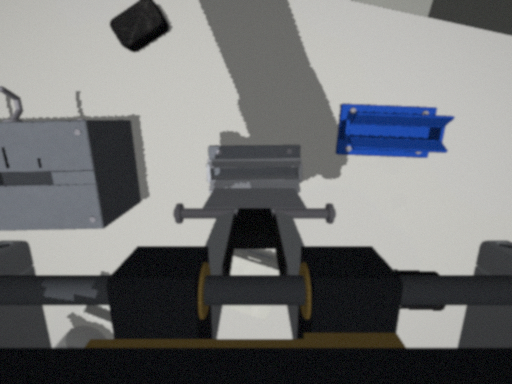

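View pics/t7.png

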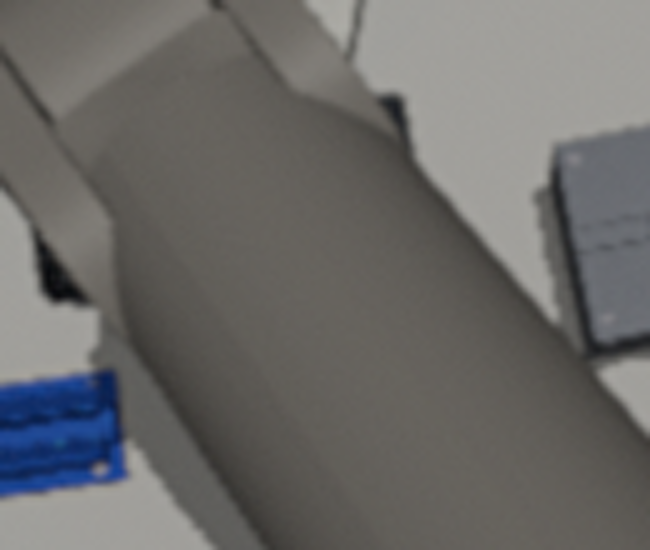

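View pics/s7.png

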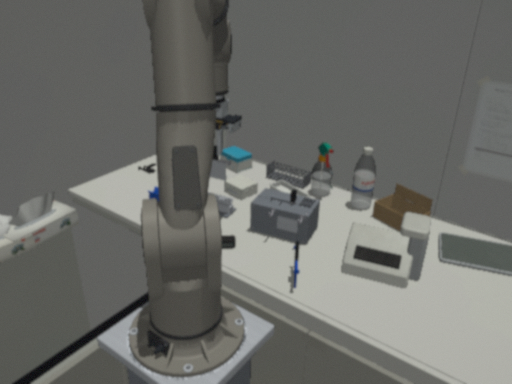

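```bash
python3 - <<'E'
from h import *
p,d,i=load('wrist')
cv2.imwrite('pics/w7s.png',cv2.resize(p[135:235,170:340,::-1],None,fx=4.7,fy=4.7,interpolation=cv2.INTER_CUBIC))
def loc(P,O=np.array([498,342.6]),a=10.8):
    c,s=np.cos(np.radians(a)),np.sin(np.radians(a)); D=P[:2]-O; return np.round([c*D[0]+s*D[1],-s*D[0]+c*D[1]],1)
for u,v,z in [(209.5,145.5,8),(300,145.5,8)]: print(loc(onz(i,u,v,z)))
for v in range(140,200,2): print(v,p[v,255],d[v,255].round(0),loc(onz(i,255,v,53)),loc(onz(i,255,v,8)))
E
```

```text
[-34.7 -64.5]
[-34.7  64. ]
140 [109 108 106] 396.0 [-45.7   0.1] [-42.5   0.1]
142 [111 111 109] 395.0 [-43.2   0.1] [-39.7   0.1]
144 [97 95 93] 396.0 [-40.7   0.1] [-36.9   0.1]
146 [68 70 75] 390.0 [-38.2   0.1] [-34.    0.1]
148 [63 63 71] 391.0 [-35.7   0.1] [-31.2   0.1]
150 [62 63 67] 390.0 [-33.2   0.1] [-28.4   0.1]
152 [64 65 70] 392.0 [-30.7   0.1] [-25.5   0.2]
154 [61 62 65] 393.0 [-28.2   0.1] [-22.7   0.2]
156 [65 66 70] 391.0 [-25.6   0.1] [-19.8   0.2]
158 [78 80 84] 350.0 [-23.1   0.1] [-16.9   0.2]
160 [90 93 96] 348.0 [-20.5   0.1] [-14.1   0.2]
162 [72 76 78] 351.0 [-18.    0.1] [-11.2   0.2]
164 [72 73 77] 357.0 [-15.4   0.1] [-8.3  0.2]
166 [74 76 78] 363.0 [-12.8   0.1] [-5.3  0.2]
168 [69 71 74] 398.0 [-10.2   0.1] [-2.4  0.2]
170 [66 67 73] 398.0 [-7.6  0.1] [0.5 0.2]
172 [64 67 70] 398.0 [-5.   0.1] [3.5 0.2]
174 [63 64 71] 398.0 [-2.4  0.1] [6.4 0.2]
176 [67 69 73] 391.0 [0.3 0.1] [9.4 0.2]
178 [76 79 80] 378.0 [2.9 0.1] [12.4  0.2]
180 [88 88 92] 370.0 [5.5 0.1] [15.4  0.2]
182 [92 93 95] 368.0 [8.2 0.1] [18.4  0.2]
184 [91 91 94] 366.0 [10.9  0.1] [21.4  0.2]
186 [86 88 92] 362.0 [13.5  0.1] [24.4  0.2]
188 [75 74 79] 277.0 [16.2  0.1] [27.4  0.2]
190 [70 71 75] 270.0 [18.9  0.1] [30.5  0.2]
192 [66 70 73] 262.0 [21.6  0.1] [33.6  0.2]
194 [72 74 76] 254.0 [24.4  0.1] [36.6  0.2]
196 [69 70 75] 248.0 [27.1  0.1] [39.7  0.2]
198 [68 69 72] 242.0 [29.8  0.1] [42.8  0.2]
```

View pics/w7s.png

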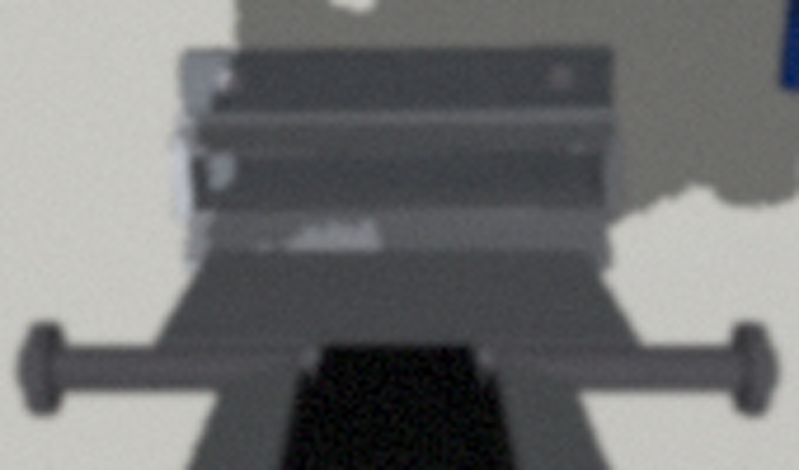

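```bash
python3 - <<'E'
from h import *
p,d,i=load('wrist'); C=cloud(d,i)
def loc(P,O=np.array([498,342.6]),a=10.8):
    c,s=np.cos(np.radians(a)),np.sin(np.radians(a)); D=P[:2]-O; return np.round([c*D[0]+s*D[1],-s*D[0]+c*D[1]],1)
for v in range(188,214,3):
  m=np.median(C[v,230:280],axis=0); print(v,m.round(1),loc(m))
E
```

```text
188 [494.6 340.4 132.3] [-3.7 -1.5]
191 [494.7 341.5 144.3] [-3.5 -0.5]
194 [494.7 341.5 155.2] [-3.5 -0.5]
197 [494.6 341.4 165.3] [-3.5 -0.5]
200 [494.6 341.5 174.8] [-3.5 -0.5]
203 [494.6 341.5 183.3] [-3.5 -0.5]
206 [493.6 341.3 194.4] [-4.5 -0.5]
209 [492.6 341.1 204.3] [-5.6 -0.5]
212 [492.8 341.1 211.7] [-5.4 -0.5]
```

arm_command(
  targets=[1,0,0,15,0,1,0,0,20,0,1,0,0,15,0,1,0,0,12,0,1,0,0,8,0],
)

```text
time_s: 7.45
tcp_pos: [499.3, 341.1, 172.1]
orientation: [-3.141, -0.001, -2.954]
ft_force: [0.2, -0.4, -1.3]
gripper_width: 0.271
```

arm_command(
  targets=[1,0,0,10,0,1,0,0,10,0,1,0,0,10,0,1,0,0,10,0,1,0,0,5,0],
)

```text
time_s: 7.95
tcp_pos: [499.3, 341.4, 127.3]
orientation: [-3.141, -0.001, -2.954]
ft_force: [0.2, -0.2, -1.2]
gripper_width: 0.276
```

```bash
python3 - <<'E'
from h import *
p,d,i=snap('wrist','w8.png')
goal(498,342.6,119.6,190.8)
E
```

```text
t 8.0 tcp [499.2 341.2 127. ] rpy [-1.7995e+02 -8.0000e-02 -1.6925e+02] shift [0.9 1.6 7.4] turn -0.05 F [-0.5 -0.4 -3.2] w 0.271
```

View pics/w8.png

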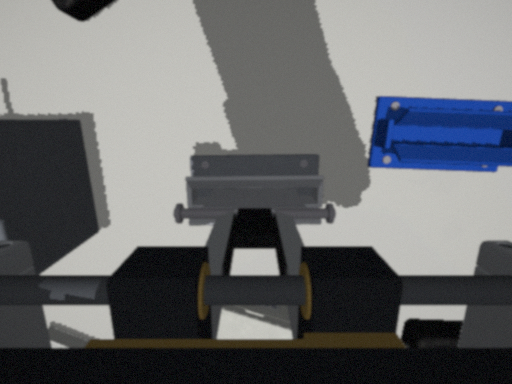

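In the slot; last few mm slowly.

arm_command(
  targets=[1,0,0,3,0,1,0,0,2,0,1,0,0,1,0,1,0,0,0,0],
)

```text
time_s: 8.4
tcp_pos: [499.9, 341.7, 122.9]
orientation: [3.141, 0.001, -2.954]
ft_force: [0.3, -1.4, 1.2]
gripper_width: 0.276
```

arm_command(
  targets=[1,0,0,1,0,1,0,0,0,0],
)

```text
time_s: 8.6
tcp_pos: [500.3, 341.8, 122.8]
orientation: [3.141, 0.002, -2.954]
ft_force: [-2.4, -3.3, 14.7]
gripper_width: 0.268
```

arm_command(
  targets=[1,0,0,1,0,1,0,0,0,0],
)

```text
time_s: 8.8
tcp_pos: [501.0, 341.9, 122.7]
orientation: [3.14, 0.003, -2.954]
ft_force: [-2.2, -3.8, 24.0]
gripper_width: 0.274
```

arm_command(
  targets=[1,0,0,-2,0,1,0,0,0,0,0.45,0,0,0,0,0.45,0,0,0,0,0.45,0,0,0,0],
)

```text
time_s: 9.3
tcp_pos: [499.5, 341.5, 122.3]
orientation: [-3.141, -0.0, -2.954]
ft_force: [-0.5, -0.3, 0.2]
gripper_width: 0.493
```

```bash
python3 - <<'E'
from h import *
p,d,i=snap('wrist','w9.png')
goal(498,342.6,119.6,190.8)
E
```

```text
t 9.35 tcp [499.6 341.5 122.4] rpy [-1.7999e+02 -1.0000e-02 -1.6925e+02] shift [1.3 1.3 2.8] turn -0.05 F [ 0.3 -0.5 -0.5] w 0.529
```

View pics/w9.png

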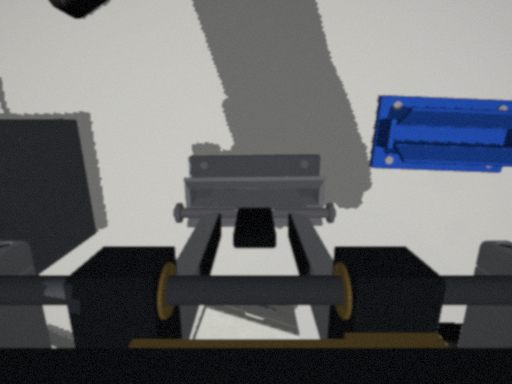

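arm_command(
  targets=[0.45,0,0,-10,0,0.45,0,0,-15,0,0.45,0,0,-30,0,0.45,0,0,-35,0,0.45,0,0,-35,0],
)

```text
time_s: 9.85
tcp_pos: [499.6, 341.4, 250.2]
orientation: [3.141, 0.001, -2.954]
ft_force: [-0.0, 0.4, -0.3]
gripper_width: 0.555
```

```bash
python3 - <<'E'
from h import *
p,d,i=snap('wrist','w10.png')
goal(545.6,46.3,240,192.2); print(bot.state()['qpos'].round(2))
E
```

```text
t 9.9 tcp [501.5 342.6 256.2] rpy [ 179.77    0.38 -169.28] shift [  11.9 -299.4   14.9] turn -1.48 F [1.6 1.8 5.4] w 0.551
[-0.84  0.29  0.17  1.74 -0.05  1.11  1.1 ]
```

View pics/w10.png

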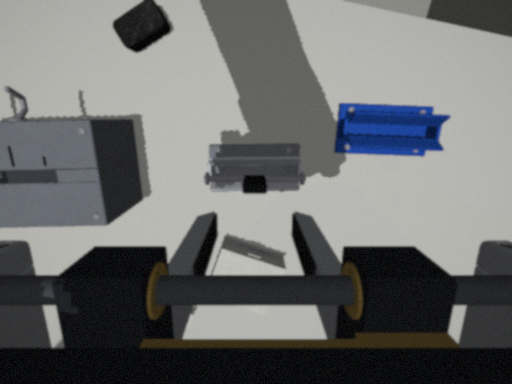

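The stop stands free in the stand (tab at (255,184)). Now to the shutter.

arm_command(
  targets=[0.5,0,-20,0,-0.5,0.5,0,-35,0,-0.5,0.5,0,-40,0,-0.5,0.5,2,-40,0,0,0.5,2,-40,0,0],
)

```text
time_s: 10.4
tcp_pos: [531.6, 167.9, 248.8]
orientation: [3.141, 0.001, -2.928]
ft_force: [0.3, 0.4, -0.3]
gripper_width: 0.499
```

arm_command(
  targets=[0.5,2,-40,0,0,0.5,2,-40,0,0,0.5,2,-25,0,0,0.5,2,-15,0,0,0.5,0,-5,0,0],
)

```text
time_s: 10.9
tcp_pos: [550.2, 44.4, 248.3]
orientation: [3.142, 0.001, -2.929]
ft_force: [0.4, 0.1, -0.2]
gripper_width: 0.5
```

arm_command(
  targets=[0.5,0,0,20,0,0.5,0,0,20,0,0.5,0,0,0,0],
)

```text
time_s: 11.2
tcp_pos: [548.8, 46.9, 205.7]
orientation: [3.141, -0.003, -2.926]
ft_force: [-1.1, -0.0, -0.3]
gripper_width: 0.497
```

```bash
python3 - <<'E'
from h import *
p,d,i=snap('wrist','w11.png')
goal(545.6,46.3,142,192.2); print(bot.state()['qpos'].round(2))
E
```

```text
t 11.25 tcp [549.5  46.7 207. ] rpy [ 1.7999e+02 -1.1000e-01 -1.6766e+02] shift [ 3.8  0.4 65.1] turn 0.14 F [0.5 1.2 1.4] w 0.502
[-0.46  0.25  0.31  1.92 -0.09  0.99  1.67]
```

View pics/w11.png

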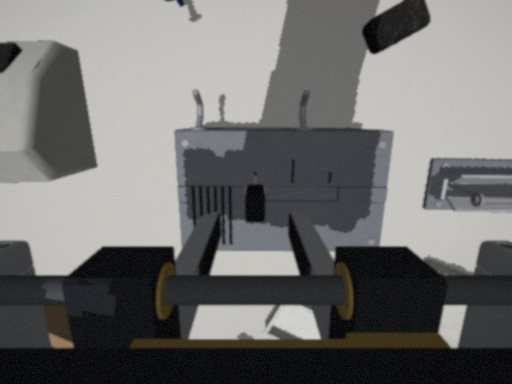

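```bash
python3 - <<'E'
from h import *
p,d,i=load('wrist'); C=cloud(d,i)
def loc(P,O=np.array([488.2,32.9]),a=12.2):
    c,s=np.cos(np.radians(a)),np.sin(np.radians(a)); D=P[:2]-O; return np.round([c*D[0]+s*D[1],-s*D[0]+c*D[1]],1)
cv2.imwrite('pics/w11h.png',cv2.resize(p[120:230,190:330,::-1],None,fx=5.5,fy=5.5,interpolation=cv2.INTER_CUBIC))
g=p.max(2)
for v in range(182,224,3):
  r=g[v,235:275]; j=np.nonzero(r<40)[0]; 
  if len(j): print(v,j[0]+235,j[-1]+235,C[v,255].round(0),loc(C[v,255]))
e=lambda u,v,z:print((u,v),loc(onz(i,u,v,z)))
e(175.5,128,110);e(392,129,110);e(293,170,110);e(255,173,110);e(255,220,156)
s=bot.state(); print('tcp loc',loc(s['tcp_pos']))
E
```

```text
185 248 262 [535.  45. 124.] [47.9  2. ]
188 248 262 [535.  45. 136.] [47.9  2. ]
191 247 263 [535.  45. 146.] [47.8  1.9]
194 247 263 [535.  45. 154.] [48.2  1.9]
197 245 264 [537.  45. 157.] [50.   1.9]
200 245 264 [539.  46. 155.] [52.8  1.9]
203 245 264 [541.  46. 158.] [54.6  1.9]
206 245 264 [544.  47. 157.] [57.4  1.9]
209 246 264 [547.  48. 155.] [60.3  2. ]
212 246 264 [549.  48. 157.] [62.4  2. ]
215 246 264 [551.  49. 157.] [64.7  2. ]
218 246 263 [554.  49. 156.] [67.7  2. ]
221 249 260 [557.  50. 155.] [70.6  2. ]
(175.5, 128) [ -1.4 -70. ]
(392, 129) [ -1.1 125.7]
(293, 170) [36.7 37.6]
(255, 173) [39.7  2. ]
(255, 220) [69.3  2. ]
tcp loc [62.9  0.5]
```

View pics/w11h.png

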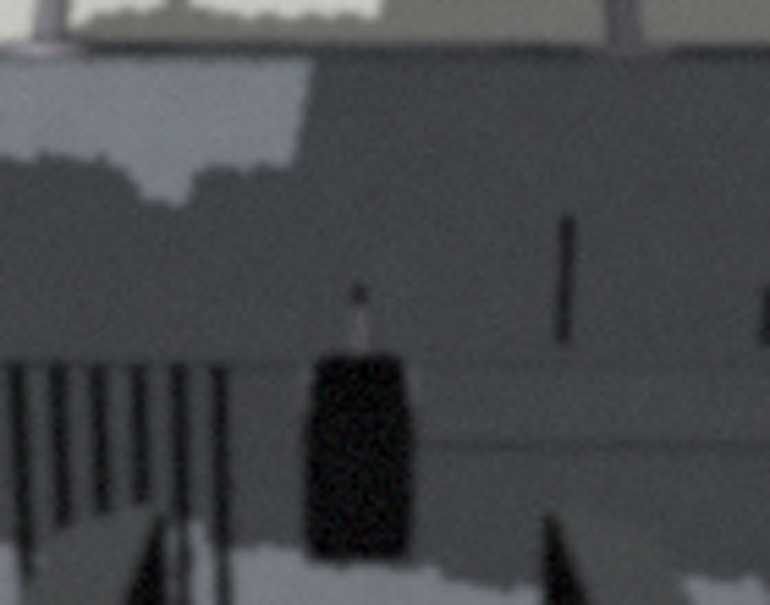

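arm_command(
  targets=[0.5,4,1,20,0,0.5,0,0,20,0,0.5,0,0,15,0,0.5,0,0,7,0,0.5,0,0,0,0],
)

```text
time_s: 11.75
tcp_pos: [546.1, 46.2, 145.7]
orientation: [3.142, -0.0, -2.927]
ft_force: [-0.4, 0.0, 0.2]
gripper_width: 0.5
```

```bash
python3 - <<'E'
from h import *
p,d,i=snap('wrist','w12.png')
goal(545.6,46.3,142,192.2)
E
```

```text
t 11.8 tcp [546.3  46.1 146.2] rpy [ 1.8000e+02  2.0000e-02 -1.6772e+02] shift [0.7 0.4 4.2] turn 0.08 F [0.1 0.2 0.4] w 0.497
```

View pics/w12.png

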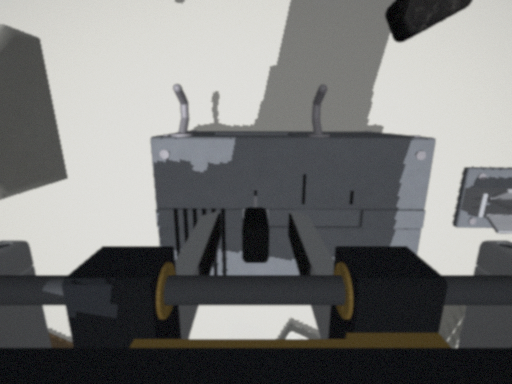

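arm_command(
  targets=[0.5,0,0.5,4,0,1,0,0,0,0,1,0,0,0,0,1,0,0,0,0,1,0,0,0,0],
  force=40,
)

```text
time_s: 12.3
tcp_pos: [545.9, 46.2, 141.7]
orientation: [-3.142, 0.0, -2.928]
ft_force: [-0.6, -1.0, -0.1]
gripper_width: 0.193
```

arm_command(
  targets=[1,0,0,0,0,1,0,0,0,0,1,0,0,0,0],
)

```text
time_s: 12.6
tcp_pos: [545.9, 46.6, 141.6]
orientation: [3.141, 0.0, -2.928]
ft_force: [-2.3, 5.2, 4.0]
gripper_width: 0.165
```

```bash
python3 - <<'E'
from h import *
p,d,i=snap('wrist','w13.png')
cv2.imwrite('pics/w13h.png',cv2.resize(p[130:250,180:360,::-1],None,fx=4.4,fy=4.4,interpolation=cv2.INTER_CUBIC))
goal(545.6,46.3,142,192.2)
E
```

```text
t 12.65 tcp [545.8  46.6 141.6] rpy [ 179.97    0.   -167.73] shift [ 0.3 -0.3 -0.4] turn 0.07 F [-2.5  5.9  3.7] w 0.17
```

View pics/w13h.png

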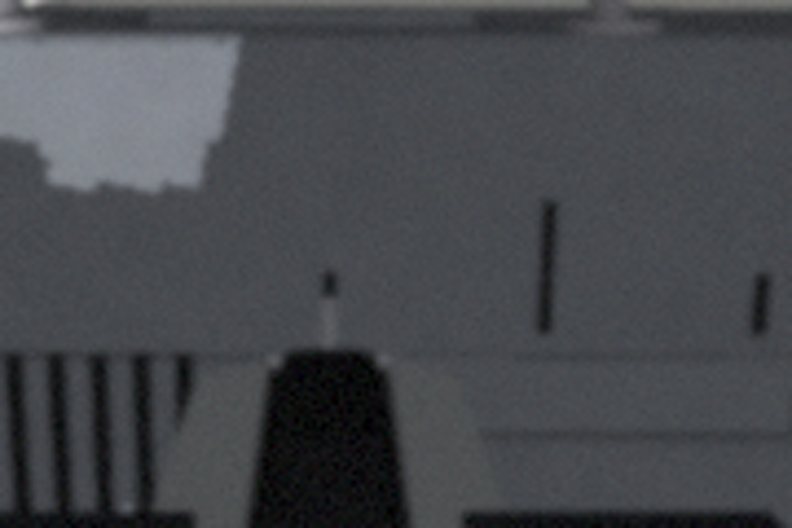

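arm_command(
  targets=[1,0,5,0,0,1,0,7,0,0,1,0,7,0,0,1,0,7,0,0,1,0,5,0,0],
  force=50,
)

```text
time_s: 13.15
tcp_pos: [539.5, 76.1, 141.6]
orientation: [-3.14, 0.0, -2.928]
ft_force: [2.5, -8.2, 3.1]
gripper_width: 0.167
```

arm_command(
  targets=[1,0,2,0,0,1,0,0,0,0,1,0,0,0,0],
)

```text
time_s: 13.45
tcp_pos: [539.2, 77.6, 141.6]
orientation: [-3.14, 0.0, -2.928]
ft_force: [1.2, -7.1, 2.8]
gripper_width: 0.167
```

```bash
python3 - <<'E'
from h import *
p,d,i=snap('wrist','w14.png')
cv2.imwrite('pics/w14h.png',cv2.resize(p[130:250,180:360,::-1],None,fx=4.4,fy=4.4,interpolation=cv2.INTER_CUBIC))
s=bot.state(); D=s['tcp_pos'][:2]-[545.85,46.6]; print(D@[-.211,.977],D@[.977,.211])
goal(545.6,46.3,142,192.2)
E
```

```text
31.71006992776033 0.051842706080010945
t 13.5 tcp [539.2  77.6 141.6] rpy [-1.7993e+02  3.0000e-02 -1.6779e+02] shift [  0.4 -32.   -0.3] turn 0.01 F [ 2.3 -7.1  2.5] w 0.17
```

View pics/w14h.png

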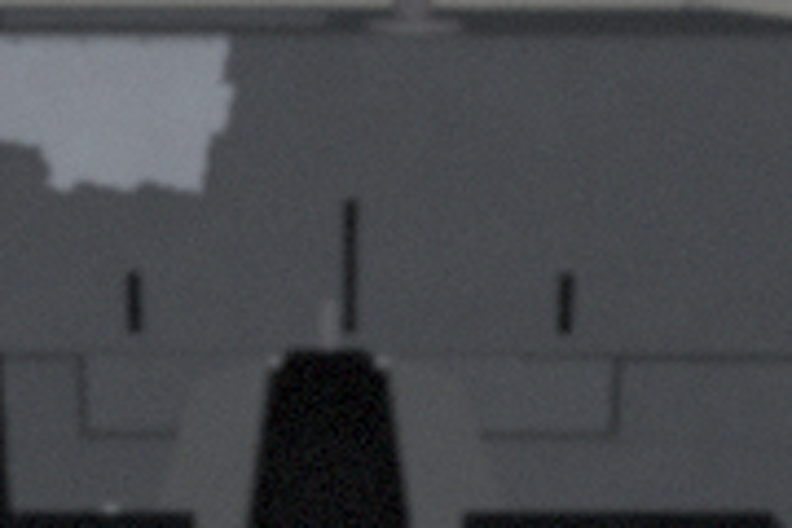

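arm_command(
  targets=[1,0,2,0,0,1,0,1.4,0,0,1,0,0,0,0,1,0,0,0,0],
)

```text
time_s: 13.9
tcp_pos: [538.5, 80.9, 141.6]
orientation: [-3.14, 0.0, -2.929]
ft_force: [2.1, -7.5, 3.8]
gripper_width: 0.167
```

```bash
python3 - <<'E'
from h import *
p,d,i=snap('wrist','w15.png')
cv2.imwrite('pics/w15h.png',cv2.resize(p[130:250,180:360,::-1],None,fx=4.4,fy=4.4,interpolation=cv2.INTER_CUBIC))
p,d,i=snap('top'); cv2.imwrite('pics/t15.png',cv2.resize(p[150:260,160:350,::-1],None,fx=4,fy=4,interpolation=cv2.INTER_CUBIC))
s=bot.state(); D=s['tcp_pos'][:2]-[545.85,46.6]; print(D@[-.211,.977],D@[.977,.211])
goal(545.6,46.3,142,192.2)
E
```

```text
35.01645401513994 0.02987400049606193
t 14.0 tcp [538.5  80.8 141.6] rpy [-1.7993e+02  3.0000e-02 -1.6780e+02] shift [  0.3 -35.3  -0.3] turn -0.0 F [ 2.7 -7.8  4.3] w 0.165
```

View pics/w15h.png

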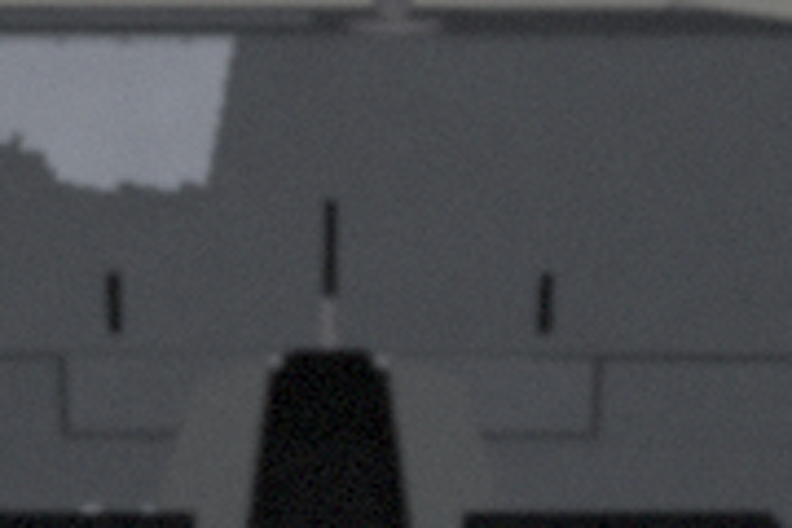

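View pics/t15.png

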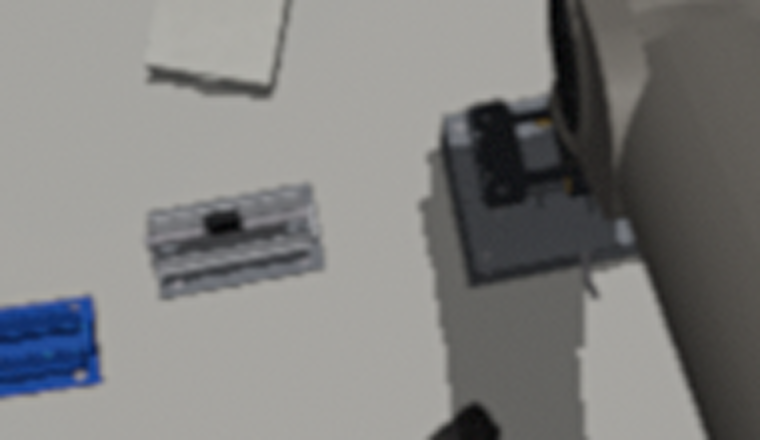

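```bash
python3 - <<'E'
from h import *
p,d,i=load('top'); C=cloud(d,i)
v,u=np.mgrid[0:384,0:512]
m=(u>195)&(u<245)&(v>192)&(v<228)&(p.max(2)<45)
P=C[m]; print(m.sum(),np.median(P,0).round(1),P[:,2].max().round(1))
goal(538.5,80.9,141.6,192.2)
print(ticket.job_done())
E
```

```text
36 [495.  341.8 118.5] 135.5
t 14.0 tcp [538.5  80.8 141.6] rpy [-1.7993e+02  3.0000e-02 -1.6780e+02] shift [-0.  0.  0.] turn -0.0 F [ 2.7 -7.8  4.3] w 0.165
the job is handed in; nothing more can be done
None
```

I lifted the beam stop off its hooks and stood it in the grey slotted stand, then slid the shutter to half travel. The gripper was still holding it there when I handed the job in at about 14 s.

**Beam stop:** After release, the top camera's depth put the tab's top at about 135 mm, against 131 mm expected for a stop standing upright. The tab is over the slot at about (495, 342). Contact with the slot floor came at the tool height I had worked out from the hanging pose.

**Shutter:** In the wrist picture the pointer lines up with the long half mark. The measured travel is 35.0 mm, and it never went beyond that. The spring load on the tool is about 8 N, steady, with a 50 N grip commanded and the jaws stopped at about 16 mm on the block.

**Limits and bystanders:** The highest force reading I saw was about 24 N, when the stop touched the slot floor. I didn't measure the bystanders again at the end. I saw nothing disturbed in the pictures, and no path went near them at their height. No check failed; the only disagreement was a few millimetres between camera and depth readings, within the expected noise.

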